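# Clamp an amplifier module in the repair holder

## Robot

A 6-joint arm with a two-finger parallel gripper is mounted at the origin on the work surface. World frame = base frame: x ahead of the robot, y to its left, z up, the work surface at z = 0. Lengths are in mm, angles in rad, forces in N, time in s.
With the tool pointing down it reaches from about 325 to 850 mm from the base axis. Payload 4.4 kg.
Tool frame: the origin (TCP) lies on the front face of the gripper's body, between the roots of the fingers; the fingertips stand 97 mm ahead of it and the grasp point (between the pads) lies 78 mm ahead of it (tips_ahead is the distance from the TCP to the fingertips, in mm); z points along the fingers, y is the direction in which the jaws open and shut (so a half turn about z gives the same grasp; the last joint's range is limited). The gripper opens to 94 mm and grips with 3 to 60 N. Pads are 16 mm wide; open, the fingers measure 119 mm over their backs; the gripper's body (75 mm by 177 mm) begins 78 mm behind the grasp point.
Start: joints at [1.143, 0.207, 1.542, -0, 1.393, -0.15], TCP at [157.698, 552.955, 302.647] pointing down, gripper open.
Joint ranges: [-2.73, 2.73], [-0.86, 2.22], [0.23, 2.46], [-1.11, 4.25], [0.08, 2.63], [-2.82, 2.82]. Speed limits (rad/s): [2.79, 2.79, 3.14, 3.14, 3.14, 3.14].

## Interface

Orientations are given as a rotation vector (axis times angle).
In Python, from bench import get_state, capture, camera_params, job_done, tips_ahead gives the robot as it stands. The module is installed in compiled form; this text tells all that it offers.
- The arm moves only by the shell command python3 -m jog 'ROWS' [FORCE]. ROWS is JSON, a list of rows, each a list of 7 numbers: the shift along the world's x, y, z in m, then the turn, a rotation vector about the world's x, y, z in units of 8 degrees (1.0 is 8 degrees), then the opening, from 0 (shut) to 1 (fully open). A call has 1 to 12 rows; each row is the pose to reach, as a shift and turn from the pose commanded when the call began; what a row does not reach only later rows make up. A row lasts 1/8 s, in which the tool goes at most 62.5 mm and 10.7 degrees, less where a joint would pass 70% of its speed; a pose out of reach is approached as far as the arm can. A call with a gripper value outside its range is refused whole. The fingers move at their own pace and stop on an object; FORCE is the grip in N (left out, the last holds). Time passes only in rows, so rows that repeat a pose let the fingers close. It gives the time, the measured TCP pose, the force and the opening at its end, in the units of the state.
- get_state(): the state, without advancing time (a new reading comes with each control period).
- capture(name): name is "scene" or "side" or "wrist"; returns the picture (400x640x3 uint8, blue, green, red); there is no depth.
- camera_params(name): a dict with "fovy" (degrees; the focal length in pixels is half the picture's height over the tangent of half this angle, whatever the lens; pixels are square), "cx", "cy" (the principal point, pixels), "k1" (the pictures are not rectified: a ray, as slopes to the right and down, at radius r is drawn at 1 + k1 r^2 times it, then the intrinsics apply), "pose" (4x4, takes a point from camera to world coordinates); the wrist camera has in their place "mount" (4x4, takes a point from camera to tool coordinates, whose origin is the TCP and whose axes are the flange's). Camera axes: x right, y down, z forward; pixel columns grow to the right and rows downward; lengths in mm; the calibration is good to about 2 mm. A picture is of the moment at which its call begins: read the wrist's pose just before it. camera_params takes no time and is no camera call.
- job_done(): hands the job in, once; it reports no verdict.
The state is a dict: "t": time; "joints": joint angles; "qvel": joint speeds; "effort": joint torques, N m; "position": TCP position; "ee_rot": TCP orientation; "wrist_force": force on the tool from outside, world axes, zero at the start; "torque": the same for the moment, N m; "gripper_width": finger opening in mm.
Only numpy, scipy, OpenCV 4.12 (cv2) and the standard library are available. Lean on these libraries where they do the work, as an engineer would, in place of code of your own. Each camera call takes 0.05 s, during which the arm holds its last target. There are 200 camera calls.

## Task

Clamp the amplifier module in the board holder for repair: set it down flat on the bed between the side lips, without dropping it, with its transformer end towards the fixed stop, and let go. With the cam lever still up, slide the jaw along until the module is snug between stop and jaw, then flip the lever all the way down to lock the jaw. Leave the meter, screwdriver and tin where they are.

Things in the scene. Friction and masses are not known exactly. Their poses are not given: they have to be found in the camera images.
- module: amplifier module: aluminium plate 140 (x) x 90 (y) x 5 mm, about 0.4 kg, flat on the bench at first. Origin: centre of its underside, z up. A dark steel transformer stands on it at x = -30 mm; at the other end, x = +45, y = +-25 mm, two black capacitor cans, 22 mm diameter, tops at z = 35 mm. Centre of mass near x = -22 mm. Laid right, its x axis points along the holder's x axis.
- transformer (a point): centre of the top of the module's transformer, a block 50 (module x) x 40 (module y) mm, at module x = -30, y = 0; its top is 50 mm above the plate's underside. A good grip: close across its 40 mm, along the module's y
- holder: board holder fixed to the bench: dark steel bed 128 mm wide (y), x = -130 to +230 mm, top at z = 20 mm; origin at bench level, z up. Grey fixed stop at the -x end. Two steel side lips, 6 mm thick, tops at z = 28 mm, inner faces at y = +-50 mm, run along it: a 90 mm plate has 5 mm play each side. The sliding jaw runs between them, on the +x side.
- stop_face (a point): point on the fixed stop's face, at holder x = -100 mm, on the centre line, 2.5 mm above the bed; the face looks to the holder's +x, is 116 mm wide, its top at z = 62 mm
- jaw (a joint): jaw travel in m towards the stop: 0 = fully open (205 mm between stop and jaw), 0.065 = touching a module that rests against the stop, 0.09 = end. Starts 0 to 0.03. About 2.5 N of friction while the lever is up; it stays where it is left and pushes the module before it. With the lever down it is locked.
- jaw_face (a point): point on the jaw's front face (looking to the stop), on the centre line, 2.5 mm above the bed. The jaw block is 40 mm long (behind the face), 94 mm wide, top 50 mm above the bench
- jaw_post (a point): centre of the top of the jaw's black grip post, 70 mm above the bench: 24 mm (holder x) x 30 mm (holder y), 105 mm behind the jaw face (85 mm behind the lever), on a tail of its width, 34 mm above the bench. Can be pinched across its 30 mm or pushed
- lever (a joint): angle of the cam lever in rad: 0 = straight up (free), 1.5 = lying flat across the jaw, pointing to the holder's +y side, at its stop (locked). Starts 0 to 0.2. Light friction, about 1 N at the tip; from about 0.6 the cam bites and the push at the tip grows to about 5 N; past about 1.2 it goes over centre and drops to 1.5 by itself
- lever_pivot (a point): the lever's pivot, 20 mm behind the jaw face on the centre line, 62 mm above the bench; its axis runs along the holder's x, so the lever swings across the slide
- lever_tip (a point): free end of the lever, 90 mm from the pivot; a straight bar about 14 mm (holder x) by 12 mm with a black sleeve 18 x 14 mm on its outer 35 mm
- meter: bystander: grey hand-held meter 150 x 75 x 35 mm lying flat; origin centre of underside
- driver: bystander: screwdriver 180 mm long lying on the bench along its x; origin at its underside
- tin: bystander: flat round metal tin, 68 mm diameter, 45 mm tall; origin centre of underside
There are look-alikes about, which are no part of the job. Leave any blue or red look-alike of the module alone.

How it is judged (in metres and radians):
On the way, in this order (a step that is already met when the one before it is completed fails the run):
1. the module lies flat on the bed between the lips, transformer end towards the stop, let go, lever still up (z of module in the frame of holder between 0.017 and 0.023 m and y of module in the frame of holder between -0.008 and 0.008 m and angle between module's own z axis and vertical below 0.04 rad and angle between the x axis of module and the x axis of holder, either way round below 0.12 rad and x of transformer in the frame of holder below 0.005 m and contact force between the fingers and module below 0.1 N and value of joint lever below 0.6 rad), for 0.2 s.
2. the jaw has been slid up so that the module is snug between stop and jaw, lever still up (z of module in the frame of holder between 0.017 and 0.023 m and y of module in the frame of holder between -0.008 and 0.008 m and angle between module's own z axis and vertical below 0.04 rad and angle between the x axis of module and the x axis of holder, either way round below 0.12 rad and x of jaw_face in the frame of module below 0.073 m and x of stop_face in the frame of module above -0.073 m and x of transformer in the frame of holder below -0.04 m and value of joint lever below 0.6 rad), for 0.2 s.
At the end, for the whole second after the job is handed in: The module lies flat on the bed (within 3 mm of height, 0.04 rad of tilt, 0.12 rad of yaw), between the lips, transformer end towards the stop, with at most 3 mm of gap at the stop and at the jaw, the lever down past 1.38 rad, all at rest and released (z of module in the frame of holder between 0.017 and 0.023 m and y of module in the frame of holder between -0.008 and 0.008 m and angle between module's own z axis and vertical below 0.04 rad and angle between the x axis of module and the x axis of holder, either way round below 0.12 rad and x of jaw_face in the frame of module below 0.073 m and x of stop_face in the frame of module above -0.073 m and x of transformer in the frame of holder below -0.04 m and value of joint lever above 1.38 rad and linear speed of module below 0.01 m/s and velocity of joint jaw below 0.005 m/s and contact force between the fingers and module below 0.1 N); the robot touches nothing.
It fails at once if the module is dropped: loose from the fingers while its underside is more than 40 mm above the bench (height (world z) of module above 0.04 m and contact force between the fingers and module below 0.05 N).
It fails at once if the meter is moved more than 30 mm (distance of meter from where it was at the start of the episode above 0.03 m).
It fails at once if the screwdriver is moved more than 30 mm (distance of driver from where it was at the start of the episode above 0.03 m).
It fails at once if the tin is moved more than 30 mm (distance of tin from where it was at the start of the episode above 0.03 m).
It also fails if it takes over 72 s, if anything falls off the work surface, if the arm or the gripper's body presses on something with over 40 N, if the wrist force passes 120 N, or if a joint passes its speed limit or range.

## Working session

There is one attempt and no reset: what is moved stays moved. The work goes in short steps, Python scripts to look and compute and a shell command to move; the robot and the scene stay as the last step left them, time stands still between calls to the robot, and variables do not carry over. Pictures are saved under pics/ and viewed, about 8 in all and at most 12, crops included, and the job is handed in when it is done.

```bash
mkdir -p pics; cat > h.py <<'E'
import numpy as np, cv2
from scipy.spatial.transform import Rotation as R
from bench import get_state, capture, camera_params
def grab(cam, out):
    s=get_state(); im=capture(cam); cv2.imwrite(f'pics/{out}.png',im); p=camera_params(cam)
    if 'mount' in p:
        T=np.eye(4); T[:3,:3]=R.from_rotvec(s['ee_rot']).as_matrix(); T[:3,3]=s['position']
        T=T@np.array(p['mount'])
    else: T=np.array(p['pose'])
    np.savez(f'pics/{out}.npz',T=T,f=200/np.tan(np.radians(p['fovy'])/2),cx=p['cx'],cy=p['cy'],k1=p['k1'])
    return im
def load(n): return np.load(f'pics/{n}.npz')
def ray(n,uv):
    c=load(n); f=float(c['f']); K=np.array([[f,0,c['cx']],[0,f,c['cy']],[0,0,1]],float)
    u=np.array(uv,float).reshape(-1,2); d=(u-[c['cx'],c['cy']])/f; q=d.copy()
    for _ in range(30): q=d/(1+c['k1']*(q**2).sum(1,keepdims=True))
    v=np.c_[q,np.ones(len(q))]@c['T'][:3,:3].T
    return c['T'][:3,3],v
def plane(n,uv,z):
    o,v=ray(n,uv); return o+v*((z-o[2])/v[:,2])[:,None]
def tri(n1,a,n2,b):
    o1,v1=ray(n1,a); o2,v2=ray(n2,b); out=[]
    for x,y in zip(v1,v2):
        s=np.linalg.lstsq(np.c_[x,-y],o2-o1,rcond=None)[0]; p,q=o1+s[0]*x,o2+s[1]*y
        out.append(np.r_[(p+q)/2,np.linalg.norm(p-q)])
    return np.array(out)
def proj(n,P):
    c=load(n); p=(np.atleast_2d(P)-c['T'][:3,3])@c['T'][:3,:3]; q=p[:,:2]/p[:,2:]
    return q*(1+c['k1']*(q**2).sum(1,keepdims=True))*c['f']+[c['cx'],c['cy']]
E
python3 - <<'E'
from h import *
for c in('scene','side','wrist'):
    grab(c,c+'0'); d=load(c+'0'); print(c,d['T'].round(2).tolist(),d['f'],d['cx'],d['cy'],d['k1'])
a=cv2.imread('pics/scene0.png');b=cv2.imread('pics/side0.png')
print(get_state())
E
```

```text
scene [[-0.29, 0.75, -0.6, 1226.56], [0.96, 0.21, -0.19, 79.18], [-0.02, -0.63, -0.78, 1154.6], [0.0, 0.0, 0.0, 1.0]] 405.40410326014955 317.16604349925217 198.26884321064193 -0.0021244322133242392
side [[0.82, -0.41, 0.41, -210.98], [-0.57, -0.6, 0.55, -1066.21], [0.02, -0.68, -0.73, 1325.52], [0.0, 0.0, 0.0, 1.0]] 439.59452124279886 321.9862794051469 195.75666193131906 -0.06761146590025928
wrist [[0.27, 0.92, 0.27, 77.65], [0.96, -0.26, -0.08, 575.34], [-0.0, 0.29, -0.96, 384.18], [0.0, 0.0, 0.0, 1.0]] 341.6960107298048 322.94847744797045 203.83714619745248 -0.03255157700164846
{'t': 0.15, 'joints': array([ 1.14250893e+00,  2.07254064e-01,  1.54265041e+00, -1.39863440e-05,
        1.39350413e+00, -1.50503447e-01]), 'qvel': array([ 0.00247317, -0.00182395, -0.00426128,  0.00336735, -0.00169018,
       -0.00072222]), 'effort': array([ 4.17465230e-05, -3.71314573e+01, -2.81813443e+01,  6.98892935e-02,
        3.26762593e-02, -1.23174632e-04]), 'position': array([157.49785159, 552.52001149, 301.72879398]), 'ee_rot': array([-4.34866512e-01, -3.11083832e+00,  2.73960342e-03]), 'wrist_force': array([-1.14390394, -0.40658294,  0.70898507]), 'torque': array([-0.03940284,  0.04070521, -0.03345237]), 'gripper_width': 93.85447416845231}
```

View pics/scene0.png

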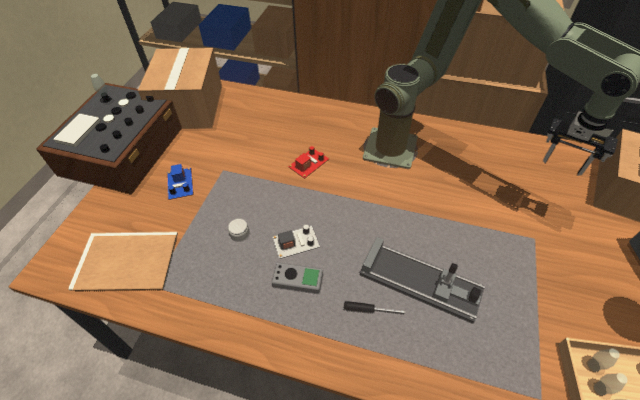

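View pics/side0.png

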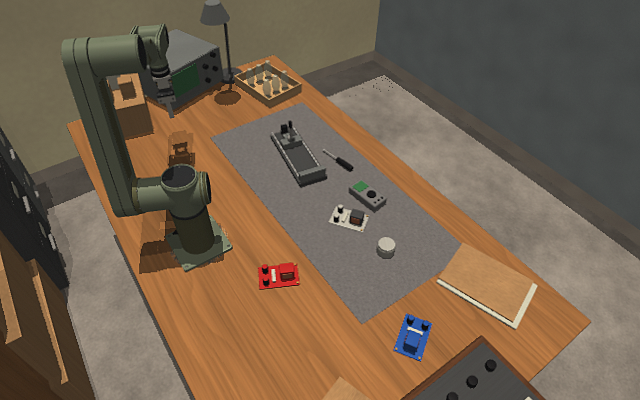

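Candidates for the module: a silver plate with dark transformer at scene (296,241), a red one at (308,161) and a blue one at (180,182). By the description it is the silver one. I'll check that in a close crop.

```bash
python3 - <<'E'
from h import *
a=cv2.imread('pics/scene0.png');b=cv2.imread('pics/side0.png')
r=lambda i,x,y,w,h,s:cv2.resize(i[y:y+h,x:x+w],None,fx=s,fy=s,interpolation=cv2.INTER_CUBIC)
top=np.hstack([r(a,265,220,60,50,6.6667),r(b,320,195,60,50,6.6667)])
bot=np.hstack([r(a,355,235,133,86,3),r(b,260,110,133,86,3)])
bot=cv2.copyMakeBorder(bot,0,0,0,800-bot.shape[1],cv2.BORDER_CONSTANT)
cv2.imwrite('pics/c0.png',np.vstack([top,bot]))
E
```

```text
(no output)
```

View pics/c0.png

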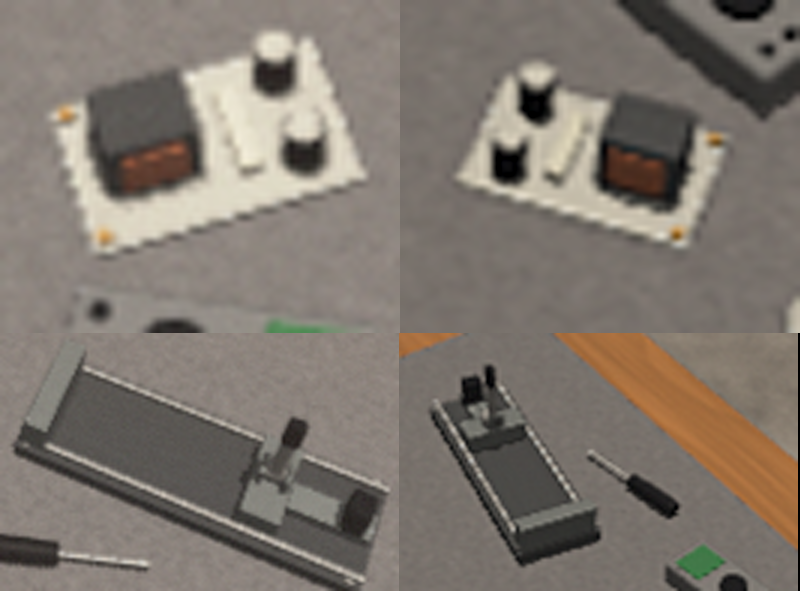

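The crop shows the silver module with a dark transformer, two cans, and orange dots at the transformer end, so it is the right one. The holder's lever is up and the jaw is near its open end. Next come the rough positions.

```bash
python3 - <<'E'
from h import *
np.set_printoptions(precision=1,suppress=True)
A=[(273.7,236.8),(280,257.5),(319.75,246.7),(311.5,226)]
B=[(369.2,216.3),(335.75,205.5)]
print(plane('scene0',A,5)); 
B=[(363.2,231.5),(369.2,216.3),(335.75,205.5),(328.7,222)]
print(plane('side0',B,5))
T=[(278.5,234.6),(292.5,231),(294.6,239.2),(280.6,242.8)]
print(plane('scene0',T,50), plane('scene0',T,50).mean(0))
f=lambda L:[(355+x/3,235+(y-333)/3) for x,y in L]
print('lips',plane('scene0',f([(85,370),(385,490),(48,445),(362,580)]),28))
print('stoptop',plane('scene0',f([(58,343),(85,348),(50,430),(25,425)]),62))
print('post',plane('scene0',f([(358,503)]),70))
print('pivot/tip',plane('scene0',f([(285,463)]),62),plane('scene0',f([(295,430)]),152))
print('meter, driver, tin',plane('scene0',[(298,278),(374,309),(238,229)],20))
E
```

```text
[[ 541.9 -300.5    5. ]
 [ 612.1 -252.     5. ]
 [ 536.1 -139.     5. ]
 [ 463.5 -190.4    5. ]]
[[ 547.9 -308.5    5. ]
 [ 615.9 -261.6    5. ]
 [ 539.7 -141.     5. ]
 [ 465.6 -195.5    5. ]]
[[ 556.2 -273.5   50. ]
 [ 529.9 -234.    50. ]
 [ 558.5 -217.    50. ]
 [ 584.2 -256.    50. ]] [ 557.2 -245.1   50. ]
lips [[494.5  64.3  28. ]
 [550.1 380.2  28. ]
 [595.   45.   28. ]
 [653.1 363.2  28. ]]
stoptop [[491.3  30.7  62. ]
 [489.6  59.6  62. ]
 [596.8  44.4  62. ]
 [598.3  18.8  62. ]]
post [[596.6 344.8  70. ]]
pivot/tip [[568.  275.3  62. ]] [[585.2 264.9 152. ]]
meter, driver, tin [[ 673.5 -168.6   20. ]
 [ 706.8   78.4   20. ]
 [ 555.  -423.8   20. ]]
```

```bash
python3 -m jog '[[0.362,-0.362,0.05,0,0,0,1],[0.362,-0.362,0.05,0,0,0,1],[0.362,-0.362,0.05,0,0,0,1],[0.362,-0.362,0.05,0,0,0,1],[0.362,-0.362,0.05,0,0,0,1],[0.362,-0.362,0.05,0,0,0,1],[0.362,-0.362,0.05,0,0,0,1],[0.362,-0.362,0.05,0,0,0,1],[0.362,-0.362,0.05,0,0,0,1],[0.362,-0.362,0.05,0,0,0,1],[0.362,-0.362,0.05,0,0,0,1]]'
python3 -c "
from h import *
grab('wrist','w1')"
```

```text
t: 1.52
position: [518.5, 192.1, 352.2]
ee_rot: [-0.432, -3.11, -0.0]
wrist_force: [-0.3, -0.1, 0.5]
gripper_width: 94.0
```

View pics/w1.png

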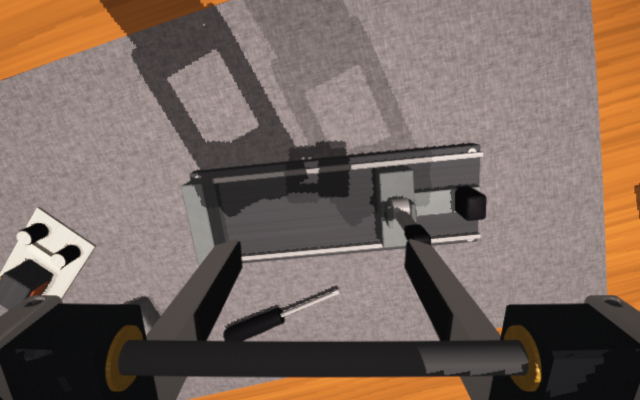

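Wrist view: stop at left (183-215,185-260), lip lines at y≈180→155 (upper) and 257→237 (lower), jaw at (395,205), post at (470,203). Next I'll fit the lip lines.

```bash
python3 - <<'E'
from h import *
np.set_printoptions(precision=1,suppress=True)
g=cv2.cvtColor(cv2.imread('pics/w1.png'),cv2.COLOR_BGR2GRAY).astype(float)
def ridge(x0,y0,x1,y1,xs):
    out=[]
    for x in xs:
        yc=y0+(y1-y0)*(x-x0)/(x1-x0); ys=np.arange(int(yc)-7,int(yc)+8); w=g[ys,x]; out.append((x,ys[w.argmax()],w.max()))
    return np.array(out)
U=ridge(205,181,480,155,list(range(215,280,10))+list(range(350,475,10)))
L=ridge(245,257,480,237,range(250,400,10)); L2=ridge(245,257,480,237,range(445,478,6))
for n,l in(('U',U),('L',np.vstack([L,L2]))):
    print(n,l[:,1],l[:,2]); P=plane('w1',l[:,:2],28)
    vx,vy,x0,y0=cv2.fitLine(P[:,:2].astype(np.float32),cv2.DIST_HUBER,0,.01,.01).ravel()
    s=np.sign(vy); n_=np.array([vx,vy])*s; print(np.degrees(np.arctan2(n_[1],n_[0])),x0,y0,'normal off',-n_[1]*x0+n_[0]*y0)
print('stop top left corners',plane('w1',[(183,186),(197,261)],62))
# stop-face top edge / jaw edges along mid row
for row in (200,215,225,232): print(row,g[row,176:245:2].astype(int))
for row in (185,230): print(row,g[row,365:420:2].astype(int))
E
```

```text
U [180. 179. 178. 177. 176. 175. 174. 166. 165. 164. 163. 162. 162. 160.
 160. 158. 157. 156. 155. 150.] [107. 107. 106. 106. 105. 106. 106.  82. 194. 196. 197. 197. 198. 197.
 196. 195. 223. 224. 224. 229.]
80.12959 509.90106 179.48624 normal off -471.58594
L [257. 256. 255. 255. 254. 253. 252. 251. 250. 249. 248. 247. 246. 245.
 240. 239. 238. 238. 237. 237. 236.] [208. 207. 207. 210. 212. 214. 214. 214. 214. 214. 215. 217. 218. 218.
 156. 214. 213. 214. 213. 212. 214.]
80.03599 615.80096 166.91644 normal off -577.63116
stop top left corners [[481.8  38.1  62. ]
 [572.7  18.6  62. ]]
200 [139 145 151 150 141 150 150 149 150 152 151 150 108  70  59  38  38  40
  39  40  38  27  29  39  41  41  41  40  40  39  40  40  41  39  38]
215 [146 143 146 145 142 138 147 151 151 150 149 149 148 149 150 147  80  49
  49  49  51  49  60  69  82  73  44  41  45  46  72  85  85  87  86]
225 [140 144 137 135 141 148 147 147 150 149 149 149 149 150 151 151 149  83
  50  50  50  49  48  60  68  76  81  82  81  81  81  81  81  82  82]
232 [147 146 156 154 155 150 145 135 146 149 149 149 149 148 148 150 151 138
  59  50  51  50  49  50  66  69  83  83  82  83  83  83  82  82  82]
185 [ 74  73  73  73  51  27  38  60 123 139 139 140 139 139 138 137 137 137
 137 136 136 135 133 134 108  74  73  73]
230 [ 85  84  86  86  84  55  40  40  48 138 155 154 154 156 156 155 154 155
 154 113  15   8   8   8   9   9   7   7]
```

```bash
python3 - <<'E'
from h import *
a=cv2.imread('pics/w1.png')[140:270,175:495]
cv2.imwrite('pics/c1.png',cv2.resize(a,None,fx=2.5,fy=2.5,interpolation=cv2.INTER_CUBIC))
E
```

```text
(no output)
```

View pics/c1.png

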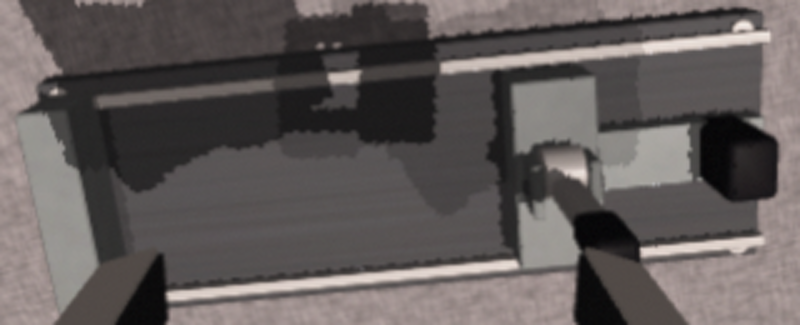

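```bash
python3 - <<'E'
from h import *
np.set_printoptions(precision=1,suppress=True)
th=np.radians(80.08); u=np.array([np.cos(th),np.sin(th)]); n=np.array([-u[1],u[0]])
s=plane('w1',[(201,200),(208.5,220),(210.5,232)],62)[:,:2]; print('stop',s@u, s@n)
j=plane('w1',[(381,185),(382,230)],50)[:,:2]; print('jaw',j@u)
f=lambda x,y:(175+x/2.5,140+y/2.5)
print('bed foot of stop',plane('w1',[f(112,160),f(125,220)],20)[:,:2]@u)
p=plane('w1',[f(700,120),f(757,116),f(777,143),f(705,150)],70)[:,:2]; print('post corners',p@u,p@n+524.6)
O=u*((s@u).mean()+100)-524.6*n; print('O',O)
E
```

```text
stop [137.6 141.4 140.7] [-486.2 -510.9 -525.8]
jaw [344.1 342.2]
bed foot of stop [143.6 144.2]
post corners [422.4 447.7 457.  424.7] [25.1 24.3 11.  11. ]
O [558.1 145.9]
```

```bash
python3 -m jog '[[0.08,-0.49,0,0,0,-5,1],[0.08,-0.49,0,0,0,-5,1],[0.08,-0.49,-0.1,0,0,-5,1],[0.08,-0.49,-0.1,0,0,-5,1],[0.08,-0.49,-0.1,0,0,-5,1],[0.08,-0.49,-0.1,0,0,-5,1],[0.08,-0.49,-0.1,0,0,-5,1],[0.08,-0.49,-0.1,0,0,-5,1],[0.08,-0.49,-0.1,0,0,-5,1],[0.08,-0.49,-0.1,0,0,-5,1],[0.08,-0.49,-0.1,0,0,-5,1]]'
python3 -c "
from h import *
grab('wrist','w2')"
```

```text
t: 2.95
position: [600.2, -296.8, 253.5]
ee_rot: [1.469, 2.776, 0.001]
wrist_force: [0.6, -0.3, 0.3]
gripper_width: 94.0
```

View pics/w2.png

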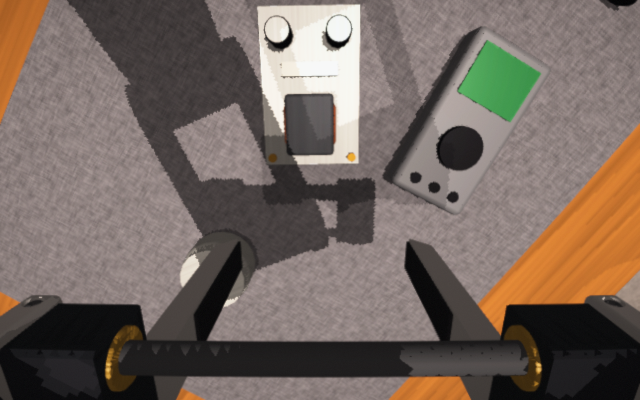

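Wrist view: module plate corners at (258,5),(361,4),(358,163),(265,163). The transformer top is at about (286,94)-(335,155), with the meter to the right and the tin at (218,265).

```bash
python3 - <<'E'
from h import *
np.set_printoptions(precision=1,suppress=True)
P=plane('w2',[(265,163),(358,163),(361,4),(258,5)],5)[:,:2]; print(P)
ax=(P[2]+P[3]-P[0]-P[1]); print('len/wid',np.linalg.norm(ax)/2,np.linalg.norm(P[1]-P[0]),np.linalg.norm(P[2]-P[3]))
yaw=np.degrees(np.arctan2(ax[1],ax[0])); c=P.mean(0); a=ax/np.linalg.norm(ax)
print('yaw',yaw,'c',c,'transf',c-30*a)
im=cv2.cvtColor(cv2.imread('pics/w2.png'),cv2.COLOR_BGR2GRAY)
print(im[125,278:345:2]); print(im[84:166:2,310])
T=plane('w2',[(286,94.5),(334,94.5),(333.5,155),(287.5,156.5)],50)[:,:2]
print(T,T.mean(0), 'rel',(T.mean(0)-c)@a)
s=get_state(); M=R.from_rotvec(s['ee_rot']).as_matrix(); print('tool y',np.degrees(np.arctan2(M[1,1],M[0,1])),M[:,2])
print(s['position'])
E
```

```text
[[ 539.  -307.1]
 [ 614.1 -256. ]
 [ 534.6 -141.1]
 [ 460.8 -192.1]]
len/wid 139.35091290778445 90.89148853919228 89.63090529564334
yaw 124.44991456741738 c [ 537.1 -224.1] transf [ 554.1 -248.8]
[143 243 244 147  50  67  71  72  75  73  72  72  72  74  76  79  79  84
  94  95  92  94  92  92  93  94  85  68  94 196 232 241 234 229]
[247 247 246 240 228  82  82  99  99  99 100  99  98  98  98  99  97  93
  89  93  80  79  78  78  78  78  76  77  77  76  76  75  75  74  72  75
 213 217 217 219 172]
[[ 525.9 -239.7]
 [ 557.6 -218.1]
 [ 584.9 -258.2]
 [ 553.7 -281. ]] [ 555.5 -249.2] rel -31.187757693197373
tool y 34.240453029889004 [ 0. -0. -1.]
[ 600.3 -296.8  253.7]
```

```bash
python3 -m jog '[[-0.0455,0.048,0,0,0,0,1],[-0.0455,0.048,0,0,0,0,1],[-0.0455,0.048,-0.05,0,0,0,1],[-0.0455,0.048,-0.1,0,0,0,1],[-0.0455,0.048,-0.12,0,0,0,1],[-0.0455,0.048,-0.13,0,0,0,1],[-0.0455,0.048,-0.138,0,0,0,1],[-0.0455,0.048,-0.142,0,0,0,1],[-0.0455,0.048,-0.142,0,0,0,1],[-0.0455,0.048,-0.142,0,0,0,1]]' 25
```

```text
t: 4.25
position: [554.6, -251.4, 111.4]
ee_rot: [1.472, 2.774, -0.0]
wrist_force: [-0.8, 0.8, 0.5]
gripper_width: 94.2
```

```bash
python3 -m jog '[[0,0.002,0,0,0,0,0],[0,0.002,0,0,0,0,0],[0,0.002,0,0,0,0,0],[0,0.002,0,0,0,0,0],[0,0.002,0,0,0,0,0],[0,0.002,0,0,0,0,0]]' 30; python3 -m jog '[[0,0,0,0,0,0,0],[0,0,0.005,0,0,0,0],[0,0,0.01,0,0,0,0],[0,0,0.02,0,0,0,0],[0,0,0.035,0,0,0,0],[0,0,0.055,0,0,0,0],[0,0,0.08,0,0,0,0],[0,0,0.1,0,0,0,0],[0,0,0.11,0,0,0,0],[0,0,0.11,0,0,0,0]]'; python3 -c "
from h import *
im=grab('wrist','w3'); print(load('w3')['T'][:3,3])"
```

```text
t: 5.0
position: [554.2, -249.0, 110.6]
ee_rot: [-1.473, -2.775, 0.0]
wrist_force: [-0.2, 0.1, -0.1]
gripper_width: 40.2
t: 6.25
position: [554.6, -249.3, 221.8]
ee_rot: [1.472, 2.773, -0.0]
wrist_force: [0.4, -0.3, -3.5]
gripper_width: 39.7
[ 508.10743776 -180.16483969  304.22059891]
```

View pics/w3.png

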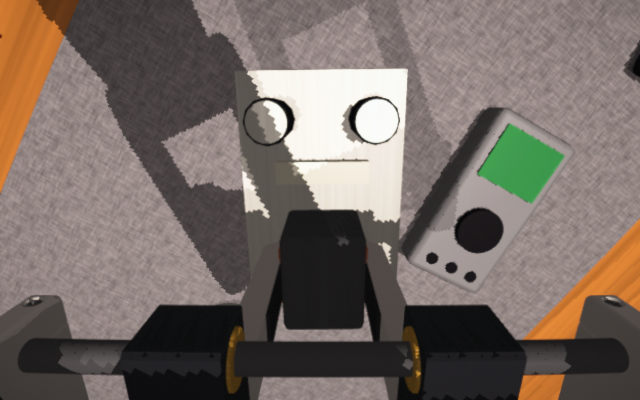

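The module is held. The plate's far corners are at (236,72) and (407,68) and it looks level. Next I'll work out the in-hand offset and the carry deltas.

```bash
python3 - <<'E'
from h import *
np.set_printoptions(precision=2,suppress=True)
s=get_state(); M=R.from_rotvec(s['ee_rot']).as_matrix(); p=s['position']
z=p[2]-111.5+1+5
P=plane('w3',[(236,72),(407,68),(241,165),(404,165)],z); q=(P-p)@M; print('tool frame',q[:,:2], np.linalg.norm(P[1]-P[0]))
C=plane('w3',[(270,121),(377,120)],z+30); qc=(C-p)@M; print('cans',qc[:,:2],np.linalg.norm(C[1]-C[0]))
e=P[1]-P[0]; yawm=np.degrees(np.arctan2(e[1],e[0]))+90; ty=np.degrees(np.arctan2(M[1,1],M[0,1])); print('mod yaw',yawm,'tool y',ty)
E
```

```text
tool frame [[ 97.61 -44.78]
 [ 99.56  44.19]
 [ 48.58 -45.37]
 [ 48.58  45.91]] 88.99879253803871
cans [[ 74.19 -23.54]
 [ 74.63  25.06]] 48.5957548216829
mod yaw 125.34400404657347 tool y 34.08465686806599
```

```bash
python3 -m jog '[[0,0.015,0,0,0,-0.2,0],[0,0.045,0,0,0,-0.7,0],[-0.001,0.085,0,0,0,-1.4,0],[-0.002,0.13,0,0,0,-2.2,0],[-0.003,0.175,0,0,0,-3,0],[-0.004,0.22,0,0,0,-3.8,0],[-0.005,0.265,0,0,0,-4.5,0],[-0.005,0.305,0,0,0,-5.1,0],[-0.005,0.33,0,0,0,-5.4,0],[-0.005,0.343,0,0,0,-5.5,0],[-0.005,0.3465,0,0,0,-5.5,0],[-0.005,0.3465,0,0,0,-5.5,0]]'
python3 -m jog '[[0,0,-0.01,0,0,0,0],[0,0,-0.025,0,0,0,0],[0,0,-0.04,0,0,0,0],[0,0,-0.048,0,0,0,0],[0,0,-0.05,0,0,0,0],[0,0,-0.05,0,0,0,0]]'
python3 -c "
from h import *
grab('wrist','w4')"
```

```text
t: 7.8
position: [548.7, 97.2, 219.8]
ee_rot: [-2.404, -2.021, 0.002]
wrist_force: [0.3, 0.1, -3.3]
gripper_width: 39.7
t: 8.55
position: [549.4, 97.5, 170.7]
ee_rot: [2.405, 2.021, 0.0]
wrist_force: [0.5, -0.2, -3.9]
gripper_width: 39.7
```

View pics/w4.png

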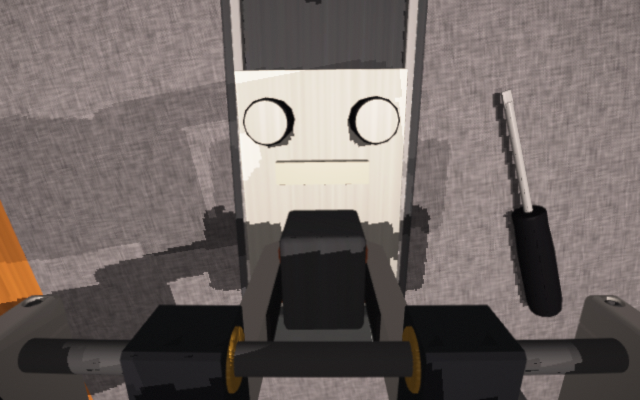

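Picture 8: the module hovers over the bed, and the lips run at x≈238 and x≈410 near the top. Next I'll fit the lips in the tool frame.

```bash
python3 - <<'E'
from h import *
np.set_printoptions(precision=2,suppress=True)
s=get_state(); M=R.from_rotvec(s['ee_rot']).as_matrix(); p=s['position']
g=cv2.cvtColor(cv2.imread('pics/w4.png'),cv2.COLOR_BGR2GRAY).astype(int)
print(g[30,220:255],g[30,395:430])
for n,a,b in(('L',225,250),('R',400,425)):
    pts=[]
    for y in range(6,62,5):
        w=np.where(g[y,a:b]>150)[0]
        m=g[y,a:b]; w=np.where(m>=m.max()-25)[0]; pts.append((a+w.mean(),y))
    q=(plane('w4',pts,28)-p)@M; f=np.polyfit(q[:,0],q[:,1],1); print(n,np.degrees(np.arctan(f[0])),f[1]+f[0]*30,f[1]+f[0]*100)
z=p[2]-110.5+5; q=(plane('w4',[(236,72),(407,69)],z)-p)@M; print(q)
E
```

```text
[130 115  80  66  72  76  75  75  74  73  83 148 188 195 193 193 192 192
 189 178 145  89  57  62  72  75  76  76  77  76  76  75  76  76  76] [ 76  76  74  73  73  73  76  73  72  65  54  67 127 179 195 194 193 192
 191 188 177 132  83  73  73  73  75  75  73  69  79 117 127 131 125]
L 0.13346577647451247 -52.673397181347866 -52.51033767974266
R 0.10429859594850938 53.426663113974236 53.55408802803869
[[ 98.47 -44.77 105.48]
 [ 99.91  43.58 105.57]]
```

```bash
python3 -m jog '[[0.0005,0,-0.008,0,0,0,0],[0.0005,0,-0.018,0,0,0,0],[0.0005,0,-0.028,0,0,0,0],[0.0005,0,-0.034,0,0,0,0],[0.0005,0,-0.037,0,0,0,0],[0.0005,0,-0.039,0,0,0,0],[0.0005,0,-0.039,0,0,0,0],[0.0005,0,-0.039,0,0,0,0]]'
python3 -m jog '[[0,0,-0.001,0,0,0,0],[0,0,-0.001,0,0,0,0]]';python3 -m jog '[[0,0,-0.001,0,0,0,0],[0,0,-0.001,0,0,0,0]]'
```

```text
t: 9.6
position: [549.9, 97.5, 132.0]
ee_rot: [2.405, 2.021, 0.001]
wrist_force: [0.9, -0.3, -4.3]
gripper_width: 40.0
t: 9.85
position: [549.7, 97.5, 130.7]
ee_rot: [-2.405, -2.021, 0.0]
wrist_force: [0.3, 0.0, -3.7]
gripper_width: 39.8
t: 10.1
position: [549.7, 97.5, 130.6]
ee_rot: [2.405, 2.021, -0.0]
wrist_force: [-3.3, -0.7, 5.1]
gripper_width: 40.0
```

Contact with the bed: the force changed sign. Next I'll release, rise and look.

```bash
python3 -m jog '[[0,0,0.0005,0,0,0,0.7],[0,0,0.0005,0,0,0,0.7],[0,0,0.0005,0,0,0,0.7],[0,0,0.0005,0,0,0,0.7]]'
python3 -m jog '[[0,0,0.02,0,0,0,0.7],[0,0,0.06,0,0,0,0.7],[0,0,0.12,0,0,0,0.7],[0,0,0.18,0,0,0,0.7],[0,0,0.22,0,0,0,0.7],[0,0,0.22,0,0,0,0.7]]'
python3 -c "
from h import *
grab('wrist','w5')"
```

```text
t: 10.6
position: [549.8, 97.5, 130.1]
ee_rot: [2.405, 2.021, 0.0]
wrist_force: [0.4, -0.6, -0.4]
gripper_width: 65.7
t: 11.35
position: [551.6, 97.5, 354.9]
ee_rot: [2.401, 2.017, 0.012]
wrist_force: [-1.0, -0.3, 0.6]
gripper_width: 65.6
```

View pics/w5.png

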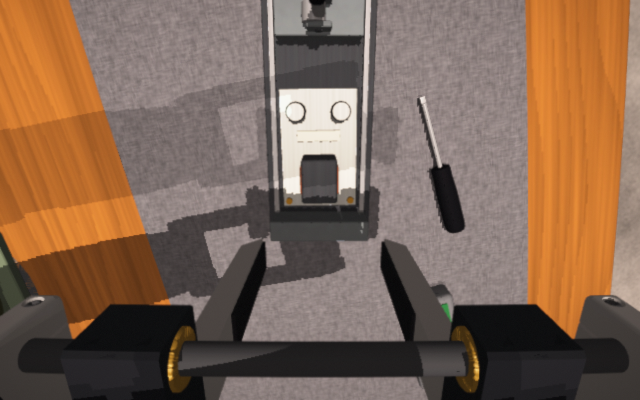

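The module lies flat on the bed with the transformer at (320,180), by the stop. Next I'll pinch the jaw post.

```bash
python3 -m jog '[[0.044,0.253,0,0,0,0,0.75],[0.044,0.253,0,0,0,0,0.75],[0.044,0.253,0,0,0,0,0.75],[0.044,0.253,0,0,0,0,0.75],[0.044,0.253,0,0,0,0,0.75],[0.044,0.253,0,0,0,0,0.75],[0.044,0.253,-0.05,0,0,0,0.75],[0.044,0.253,-0.1,0,0,0,0.75],[0.044,0.253,-0.1,0,0,0,0.75],[0.044,0.253,-0.1,0,0,0,0.75]]'
python3 -c "
from h import *
grab('wrist','w6')"
```

```text
t: 12.65
position: [594.6, 349.5, 252.0]
ee_rot: [2.406, 2.019, 0.003]
wrist_force: [0.2, 0.2, 0.4]
gripper_width: 70.4
```

View pics/w6.png

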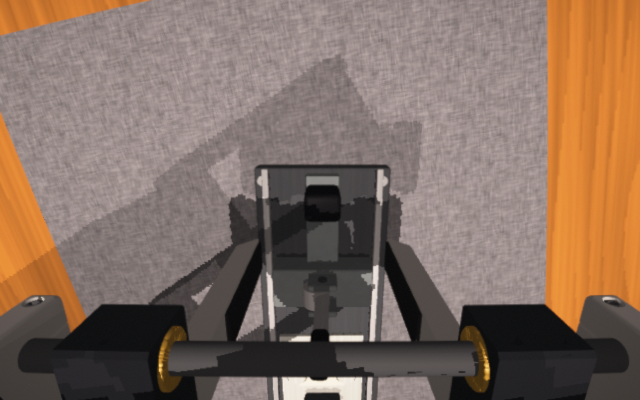

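Picture 10: the post is at (322,203), the jaw is below it around (320,290), and the lever tip is at about (320,340).

```bash
python3 - <<'E'
from h import *
np.set_printoptions(precision=1,suppress=True)
s=get_state(); M=R.from_rotvec(s['ee_rot']).as_matrix(); p=s['position']
g=cv2.cvtColor(cv2.imread('pics/w6.png'),cv2.COLOR_BGR2GRAY).astype(int)
print(g[176:230:2,322]); print(g[208,296:350:2])
q=lambda uv,z:((plane('w6',uv,z)-p)@M)[:,:2]
print('top z70',q([(305,185),(340,185),(305,222),(340,222)],70)); print('foot z34',q([(322,185)],34)); print('bed end corners z28',q([(258,168),(388,168)],28))
print(proj('w6',[[p[0],p[1],70]]))
E
```

```text
[110 140 139 138  96  13  11   9  10  12  20  30  33  33  30  29  27  25
  16   9   7  10  13  55  67  76  79]
[28 28 28 28 16 11  6 10 10  9 15 20 27 27 27 28 27 25 27 27 26 21 27 42
 43 42 43]
top z70 [[ 19.1 -14.7]
 [ 19.1  13.2]
 [-12.1 -15.1]
 [-12.1  13.6]]
foot z34 [[10.4 -1.3]]
bed end corners z28 [[ 24.9 -59.5]
 [ 24.8  58.7]]
[[322.5 208.5]]
```

```bash
python3 -m jog '[[-0.001,-0.001,-0.04,0,0,0,0.75],[-0.001,-0.001,-0.08,0,0,0,0.75],[-0.001,-0.001,-0.1,0,0,0,0.75],[-0.001,-0.001,-0.108,0,0,0,0.75],[-0.001,-0.001,-0.108,0,0,0,0.75],[-0.001,-0.001,-0.108,0,0,0,0],[-0.001,-0.001,-0.108,0,0,0,0],[-0.001,-0.001,-0.108,0,0,0,0],[-0.001,-0.001,-0.108,0,0,0,0],[-0.001,-0.001,-0.108,0,0,0,0]]' 12
```

```text
t: 13.95
position: [593.9, 349.2, 142.4]
ee_rot: [2.404, 2.02, 0.004]
wrist_force: [4.7, -0.8, -2.3]
gripper_width: 29.8
```

```bash
python3 -m jog '[[-0.0009,-0.005,0,0,0,0,0],[-0.0022,-0.0125,0,0,0,0,0],[-0.0034,-0.02,0,0,0,0,0],[-0.0048,-0.0275,0,0,0,0,0],[-0.006,-0.035,0,0,0,0,0],[-0.007,-0.041,0,0,0,0,0],[-0.0079,-0.046,0,0,0,0,0],[-0.0086,-0.049,0,0,0,0,0],[-0.0086,-0.049,0,0,0,0,0]]'
python3 -m jog '[[-0.0004,-0.002,0,0,0,0,0],[-0.0007,-0.004,0,0,0,0,0],[-0.001,-0.006,0,0,0,0,0],[-0.0014,-0.008,0,0,0,0,0],[-0.0014,-0.008,0,0,0,0,0]]'
```

```text
t: 15.08
position: [585.3, 300.3, 142.4]
ee_rot: [2.404, 2.02, 0.004]
wrist_force: [4.8, 0.7, -3.2]
gripper_width: 29.8
t: 15.7
position: [584.0, 293.2, 142.4]
ee_rot: [2.405, 2.02, 0.007]
wrist_force: [5.3, 3.5, -4.0]
gripper_width: 29.8
```

Pushed 57 mm so far. I'll continue in 2 mm steps until it stops.

```bash
for i in 1; do python3 -m jog '[[-0.0002,-0.001,0,0,0,0,0],[-0.0004,-0.002,0,0,0,0,0],[-0.0004,-0.002,0,0,0,0,0]]'; done
python3 -m jog '[[-0.0002,-0.001,0,0,0,0,0],[-0.0004,-0.002,0,0,0,0,0],[-0.0004,-0.002,0,0,0,0,0]]'
python3 -m jog '[[-0.0002,-0.001,0,0,0,0,0],[-0.0004,-0.002,0,0,0,0,0],[-0.0004,-0.002,0,0,0,0,0]]'
```

```text
t: 16.08
position: [583.6, 291.3, 142.4]
ee_rot: [2.405, 2.021, 0.007]
wrist_force: [6.5, 3.3, -4.5]
gripper_width: 30.3
t: 16.45
position: [583.3, 289.6, 142.4]
ee_rot: [2.405, 2.021, 0.008]
wrist_force: [6.5, 4.1, -4.5]
gripper_width: 29.6
t: 16.82
position: [583.2, 289.2, 142.4]
ee_rot: [-2.404, -2.02, -0.014]
wrist_force: [7.0, 8.8, -6.0]
gripper_width: 30.0
```

```bash
python3 -m jog '[[-0.0002,-0.001,0,0,0,0,0],[-0.0002,-0.001,0,0,0,0,0],[-0.0002,-0.001,0,0,0,0,0],[-0.0002,-0.001,0,0,0,0,0]]'
python3 -m jog '[[0,0,0,0,0,0,0.5],[0,0,0,0,0,0,0.6],[0,0,0,0,0,0,0.65],[0,0,0,0,0,0,0.65],[0,0,0.03,0,0,0,0.65],[0,0,0.08,0,0,0,0.65],[0,0,0.14,0,0,0,0.65],[0,0,0.2,0,0,0,0.65],[0,0,0.21,0,0,0,0.65],[0,0,0.21,0,0,0,0.65]]'
python3 -c "
from h import *
grab('scene','s7');grab('side','d7')
a=cv2.imread('pics/s7.png');b=cv2.imread('pics/d7.png')
r=lambda i,x,y,w,h,s:cv2.resize(i[y:y+h,x:x+w],None,fx=s,fy=s,interpolation=cv2.INTER_CUBIC)
cv2.imwrite('pics/c7.png',np.hstack([r(a,355,225,133,100,3),r(b,240,100,133,100,3)]))"
```

```text
t: 17.32
position: [583.1, 289.0, 142.4]
ee_rot: [-2.404, -2.019, -0.016]
wrist_force: [8.9, 10.2, -7.9]
gripper_width: 30.1
t: 18.58
position: [581.4, 285.3, 352.8]
ee_rot: [2.405, 2.021, 0.002]
wrist_force: [-0.0, 0.1, -0.7]
gripper_width: 60.9
```

View pics/c7.png

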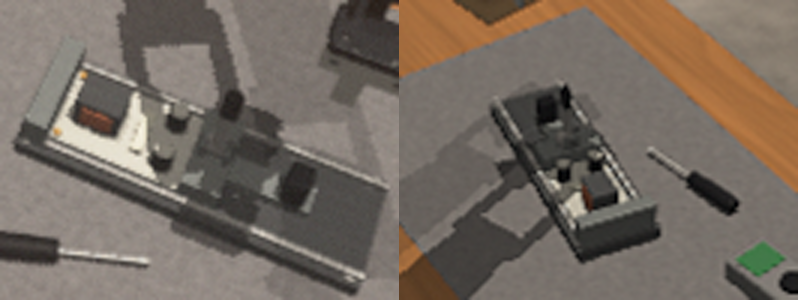

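Picture 11: the module sits against the stop with the jaw up to it, and the lever is up at scene (433,259). Next I'll work out the lever push in world coordinates.

```bash
python3 - <<'E'
from h import *
np.set_printoptions(precision=1,suppress=True)
th=np.radians(80.08); u=np.array([np.cos(th),np.sin(th)]); n=np.array([-u[1],u[0]])
t=tri('s7',[(432.7,257.5)],'d7',[(295.7,129.5)]); print('tip',t, t[:,:2]@u, t[:,:2]@n+524.6)
p=np.array(get_state()['position']);print(p)
U=301.5
def out(c,z,l): w=U*u+(c-524.6)*n; d=np.r_[w,z+97]-p; print(l,d/1000)
np.set_printoptions(precision=4,suppress=True)
out(-45,128,'start')
for a in (0,.15,.3,.45,.6,.75,.9,1.05,1.2,1.35,1.45,1.5):
    out(70*np.sin(a)-7*np.cos(a)-12.5,62+70*np.cos(a)+7*np.sin(a),a)
E
```

```text
tip [[571.4 204.8 152.8   3.6]] [300.2] [-3.]
[580.4 285.1 349.4]
start [ 0.0327 -0.0862 -0.1244]
0 [ 0.0075 -0.0818 -0.1204]
0.15 [-0.0028 -0.08   -0.1201]
0.3 [-0.0131 -0.0782 -0.1214]
0.45 [-0.0231 -0.0764 -0.1243]
0.6 [-0.0326 -0.0748 -0.1286]
0.75 [-0.0413 -0.0733 -0.1344]
0.9 [-0.0491 -0.0719 -0.1414]
1.05 [-0.0557 -0.0707 -0.1495]
1.2 [-0.0611 -0.0698 -0.1585]
1.35 [-0.0651 -0.0691 -0.1682]
1.45 [-0.067  -0.0688 -0.175 ]
1.5 [-0.0676 -0.0686 -0.1784]
```

```bash
python3 -m jog '[[0.033,-0.086,0,0,0,0,0],[0.033,-0.086,0,0,0,0,0],[0.033,-0.086,0,0,0,0,0],[0.033,-0.086,0,0,0,0,0],[0.033,-0.086,-0.05,0,0,0,0],[0.033,-0.086,-0.1,0,0,0,0],[0.033,-0.086,-0.124,0,0,0,0],[0.033,-0.086,-0.124,0,0,0,0],[0.033,-0.086,-0.124,0,0,0,0]]' 10
```

```text
t: 19.8
position: [614.7, 200.5, 229.4]
ee_rot: [2.403, 2.022, 0.003]
wrist_force: [0.4, 0.8, -0.2]
gripper_width: 0.4
```

```bash
python3 -m jog '[[-0.013,0.001,0,0,0,0,0],[-0.027,0.003,0,0,0,0,0],[-0.037,0.005,-0.001,0,0,0,0],[-0.047,0.006,-0.002,0,0,0,0],[-0.057,0.008,-0.005,0,0,0,0],[-0.067,0.01,-0.009,0,0,0,0],[-0.0715,0.0105,-0.012,0,0,0,0],[-0.0755,0.0113,-0.015,0,0,0,0],[-0.0795,0.012,-0.018,0,0,0,0],[-0.0835,0.0127,-0.0215,0,0,0,0]]'
python3 -m jog '[[-0.0035,0.0006,-0.004,0,0,0,0],[-0.0065,0.0012,-0.008,0,0,0,0],[-0.0095,0.0017,-0.0125,0,0,0,0],[-0.012,0.002,-0.017,0,0,0,0],[-0.014,0.0024,-0.022,0,0,0,0],[-0.016,0.0028,-0.027,0,0,0,0],[-0.0178,0.003,-0.0335,0,0,0,0],[-0.0183,0.003,-0.036,0,0,0,0],[-0.0183,0.003,-0.036,0,0,0,0]]'
```

```text
t: 21.05
position: [531.6, 212.1, 207.5]
ee_rot: [2.404, 2.02, 0.003]
wrist_force: [0.6, -0.6, 6.9]
gripper_width: 0.4
t: 22.18
position: [512.4, 215.6, 170.7]
ee_rot: [-2.405, -2.02, -0.001]
wrist_force: [0.5, 0.9, 2.3]
gripper_width: 0.6
```

```bash
python3 -m jog '[[0,0,0.02,0,0,0,0],[0,0,0.07,0,0,0,0],[0,0,0.13,0,0,0,0],[-0.05,0.03,0.18,0,0,0,0],[-0.1,0.08,0.18,0,0,0,0],[-0.14,0.12,0.18,0,0,0,0],[-0.14,0.12,0.18,0,0,0,0],[-0.14,0.12,0.18,0,0,0,0]]'
python3 - <<'E'
from h import *
np.set_printoptions(precision=1,suppress=True)
a=grab('scene','s8');b=grab('side','d8');w=grab('wrist','w8')
r=lambda i,x,y,W,h,s:cv2.resize(i[y:y+h,x:x+W],None,fx=s,fy=s,interpolation=cv2.INTER_CUBIC)
cv2.imwrite('pics/c8.png',np.vstack([np.hstack([r(a,355,225,133,100,3),r(b,240,100,133,100,3)]),np.hstack([r(w,0,0,640,400,.62),r(a,220,200,133,83,3)])[:248]]))
E
```

```text
t: 23.18
position: [371.9, 335.3, 349.9]
ee_rot: [2.403, 2.023, -0.002]
wrist_force: [0.5, 0.0, -0.8]
gripper_width: 0.7Traceback (most recent call last):
  File "<stdin>", line 5, in <module>
    return _nx.concatenate(arrs, 1, dtype=dtype, casting=casting)
           ~~~~~~~~~~~~~~~^^^^^^^^^^^^^^^^^^^^^^^^^^^^^^^^^^^^^^^
ValueError: all the input array dimensions except for the concatenation axis must match exactly, but along dimension 0, the array at index 0 has size 248 and the array at index 1 has size 249
```

```bash
python3 - <<'E'
from h import *
a,b,w=[cv2.imread(f'pics/{k}8.png') for k in 'sdw']
r=lambda i,x,y,W,h:cv2.resize(i[y:y+h,x:x+W],(399,299),interpolation=cv2.INTER_CUBIC)
cv2.imwrite('pics/c8.png',np.vstack([np.hstack([r(a,355,225,133,100),r(b,240,100,133,100)]),np.hstack([r(w,0,0,640,400),r(a,220,200,133,100)])]))
E
```

```text
(no output)
```

View pics/c8.png

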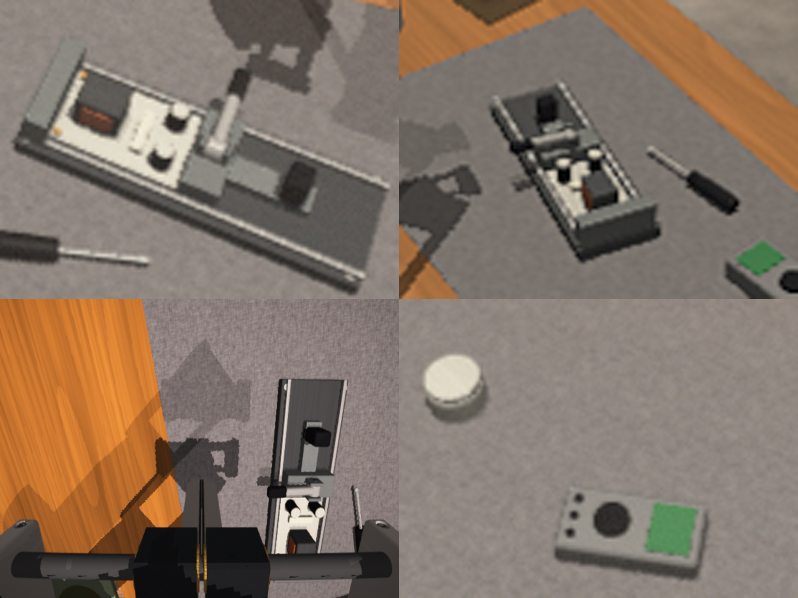

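```bash
python3 - <<'E'
from h import *
np.set_printoptions(precision=1,suppress=True)
th=np.radians(80.08); u=np.array([np.cos(th),np.sin(th)]); n=np.array([-u[1],u[0]])
t=tri('s8',[(435.3,248.5)],'d8',[(278.5,148.5)]); print('tip',t,t[:,:2]@u,t[:,:2]@n+524.6)
O=301.5*u-524.6*n
for a in(1.2,1.38,1.5):
    P=np.r_[O+90*np.sin(a)*n,62+90*np.cos(a)]; print(a,proj('s8',P),proj('d8',P))
P=lambda x:np.r_[(x+241.5)*u-524.6*n,25]
d=get_state(); print(d['wrist_force'])
E
```

```text
tip [[488.3 217.6  77.4   5.4]] [298.5] [81.]
1.2 [[436.9 245.6]] [[276.9 144.9]]
1.38 [[436.3 247.2]] [[276.1 147.9]]
1.5 [[435.7 248.7]] [[275.9 149.9]]
[ 0.3 -0.5  0.2]
```

```bash
python3 -c "
from bench import *
print(job_done(), get_state()['t'])"
```

```text
the job is handed in; nothing more can be done
the job is handed in; nothing more can be done
```

The amplifier module is clamped in the holder with the lever down, and the job is handed in. The robot clock was about 23 s, well under the 72 s limit.

- **Placing:** I gripped the silver module across its transformer, carried it over and set it on the bed between the lips, transformer end towards the stop. I let go only after the wrist force showed contact with the bed.
- **Jaw:** I pinched the post and slid the jaw about 61 mm with the lever up. It then stalled at about 10 N, which I took as snug.
- **Lever:** I pushed it down with closed fingers through the cam bite, which peaked at about 7 N. I followed it to about 1.5 rad, then retracted the arm clear of everything.

**Last checks:**
- **Pictures:** the module lay against the stop with the jaw up to it and the lever across the jaw. The meter, screwdriver and tin looked undisturbed.
- **Lever angle:** this is my least certain number. The scene view matched 1.5 rad. The side view was coarser and read about 1.4, and the two sight lines to the lever tip missed each other by 5 mm. The fingertip height at the end of the push also fits about 1.5 rad.
- **Gaps:** I judged the gaps at the stop and the jaw by the stall force and the pictures, and did not measure them directly.

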